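# Tip the specimen cups to the gauge end and clamp the depth probe on the pellet

## Robot

A 6-joint arm with a two-finger parallel gripper is mounted at the origin on a cart in front of the work surface, level with it; the furniture and walls round the work are solid. World frame = base frame: x ahead of the robot, y to its left, z up, the work surface at z = 0. Lengths are in m, angles in rad, forces in N, time in s.
With the tool pointing down it reaches from about 0.4 to 0.925 m from the base axis. Payload 3.4 kg.
Tool frame: the origin (TCP) lies at the very end of the fingers, on their centre line; the grasp point (between the pads) lies 19 mm behind it; y points along the fingers, x is the direction in which the jaws open and shut, and the axes are right-handed (so a half turn about y gives the same grasp; the last joint's range is limited). The gripper opens to 85 mm and grips with 20 to 120 N. Pads are 22 mm wide; open, the fingers measure 114 mm over their backs; the gripper's body (76 mm by 85 mm) begins 54 mm behind the grasp point. The pads swing forward as they close: fully open they stand 13 mm farther back than shut.
Start: joints at [-1.415, 0.307, 1.506, -0, 1.328, -0.073], TCP at [0.131, -0.56, 0.231] pointing down, gripper open.
Joint ranges: [-3.12, 3.12], [-1.05, 2.28], [0.14, 2.33], [-1.42, 4.57], [0.1, 2.73], [-2.68, 2.68]. Speed limits (rad/s): [2.57, 2.57, 3.14, 3.14, 3.14, 3.14].

## Interface

Orientations are given as a 3x3 rotation matrix whose columns are the frame's x, y, z axes.
In Python, from plant import sense, read_camera, bot gives the robot as it stands.
- The arm moves only by the tool jog_arm, never from a script. Its argument "rows" is a list of rows, each a list of 7 numbers: the closure, from 0 (fully open) to 1 (shut), then the shift along the world's x, y, z in mm, then the turn, a rotation vector about the world's x, y, z in degrees. A call has 1 to 8 rows; each row shifts and turns the pose as measured when the row begins; what a row does not reach is not made up. A row lasts 1/10 s, in which the tool goes at most 50 mm and 8.59 degrees, less where a joint would pass 70% of its speed; a pose out of reach is approached as far as the arm can. A call is refused whole if a number of a shift passes 50 or a number of a turn 8.59, either way. A call with a gripper value outside its range is refused whole. The fingers move at their own pace and stop on an object; "grip_force" is the grip in N (left out, the last holds). Time passes only in rows, so rows that do not move let the fingers close. It gives the time, the measured TCP pose, the force and the opening at its end, in the units of the state.
- sense(): the state, without advancing time (a new reading comes with each control period).
- read_camera(name): name is "scene" or "top"; returns a dict with "img" (384x512x3 uint8, red, green, blue), "K" (3x3 intrinsics, pixels), "R" (3x3) and "t" (3): a world point X has camera coordinates R X + t. Camera axes: x right, y down, z forward; pixel columns grow to the right and rows downward; lengths in m; the calibration is good to about 2 mm. A picture is of the moment at which its call begins. There is no depth.
- bot.job_done(): hands the job in, once; it reports no verdict.
The state is a dict: "t": time; "joints": joint angles; "joint_vel": joint speeds; "joint_torque": joint torques, N m; "position": TCP position; "orientation": TCP orientation; "force": force on the tool from outside, world axes, zero at the start; "ft_torque": the same for the moment, N m; "finger_gap": finger opening in m.
Only numpy, scipy, OpenCV 4.12 (cv2) and the standard library are available. Lean on these libraries where they do the work, as an engineer would, in place of code of your own. Each camera call takes 0.05 s, during which the arm holds its last target.

## Task

Push down the trough's yellow tab so that both specimen cups slide together, up against the end wall by the gauge, then let the trough come back level; do not touch the cups. Next lower the depth probe gently by its black knob until its tip just rests on the pellet in the front cup, without tipping the trough again, and leave it there; then swing the red-balled clamp lever fully over to lock it. Leave the jar, the dropper bottle and the weight where they are.

Things in the scene. Friction and masses are not known exactly. Their poses are not given: they have to be found in the camera images.
- stand: Fixed gauging stand, grey base plate. Origin on the worktop under the middle of the hinge; +y along the trough to its gauge end (with the yellow tab), +x away from the robot. In it (mm): base x -53 to 97, y -115 to 115, 12 high, none under the tab; hinge along x at height 90; column 20 x 24 at (85, 80), 198 high; its arm holds the guide head (30 across, height 153 to 177) at (0, 80).
- trough (a joint): Tipping angle, rad: 0 level on its rest (a damped spring returns it in about 0.5 s), grows as the tab end goes down, stop 0.42. Cups start to slide at 0.18 to 0.31, varying. Tab push: 6 N to start, 8 to 11 N at the stop. About 12 N down on the gathered front cup would tip it too. Trough inside 46 x 200 mm, walls 12 mm above the floor, floor at height 92 mm when level.
- trough_tab (a point): Middle of the top face of the yellow push tab, 44 mm (stand x) by 34 mm (stand y), 6 mm thick, fixed to the trough. With the trough level it lies at stand (-28, 178), height 94 mm; it moves in an arc about the hinge and is about 72 mm lower at the stop.
- trough_stop (a point): Point on the trough's floor at the foot of the end wall by the gauge, on the trough's centre line; turns with the trough; its y points along the trough out of that end, z up from the floor. When the cups are gathered, the front cup's axis is 20 mm and the rear cup's axis 60 mm from it.
- cup_front: Aluminium specimen cup, 40 mm diameter, 24 mm high, dark band, with a reddish-brown pressed pellet (29 mm across) that stands 1 to 19 mm proud of the cup's rim (the amount differs from run to run and is in no reading). Loose in the trough, the one nearer the gauge. Origin: centre of the underside. About 0.11 kg.
- cup_rear: The same cup with a white pellet, loose in the trough, farther from the gauge. Origin: centre of the underside.
- probe: Depth probe: dark rod 9 mm in diameter with a flat tip, upright in the guide head over stand (0, 80), and a black knob (20 mm diameter, 20 mm high) on top. Origin at the tip. It stays where it is left; about 1.5 to 3 N moves it.
- probe_slide (a joint): How far the probe has been lowered, m: 0 fully raised (tip at height 150 mm), 0.040 lowest. It starts nearly raised; touching a gathered cup's pellet takes roughly 0.015 to 0.033.
- probe_knob (a point): Centre of the top face of the probe's black knob; 104 mm above the tip (height 254 mm when fully raised). The knob may be pinched or pushed down; its underside always stays at least 17 mm above the guide head.
- clamp (a joint): Clamp lever on top of the gauge column, rad: 0 open, leaning towards the far end of the trough (stand -y); 1.2 fully over, leaning towards the tab end (stand +y), locked. It stays where it is put; about 2 N at the ball swings it. Axis along stand x through stand (85, 80), height 204 mm. The lever does not touch the probe.
- clamp_ball (a point): Centre of the red ball (18 mm diameter) at the lever's end, 46 mm from its axis; at 0 it is at stand (85, 54), height 242 mm, at 1.2 at stand (85, 106), height 242 mm, upright at height 250 mm half way.
- jar: Bystander: sample jar with a white lid, 52 mm diameter, 72 mm high. Origin centre of the underside.
- dropper: Bystander: dropper bottle with a red cap, 40 mm diameter, 106 mm high. Origin centre of the underside.
- weight: Bystander: metal calibration weight, 27 mm diameter, 48 mm high. Origin centre of the underside.
Mind the look-alikes: they are no part of the job. What is shaped like the cup_front but green is not meant. What is shaped like the cup_rear but green is not meant.

How it is judged:
By the outcome, as a careful person would: the job done as asked, in the order asked, and still so for the second after the job is handed in, with the robot touching nothing.
It also fails if it takes over 64 s, if anything falls off the work surface, if the arm or the gripper's body presses on something with over 40 N, if the wrist force passes 120 N, or if a joint passes its speed limit or range.

## Working session

There is one attempt and no reset: what is moved stays moved. The work goes in short steps, Python scripts to look and compute and a tool call to move; the robot and the scene stay as the last step left them, time stands still between calls to the robot, and variables do not carry over. Pictures are saved under pics/ and viewed, and the job is handed in when it is done.

Besides the shell and the picture viewer there is one more tool, called as name(argument=value, ...), one argument or row to a line, values as JSON. jog_arm: Moves the arm, as the interface text tells. Its arguments: {"type":"object","properties":{"rows":{"type":"array","items":{"type":"array","items":{"type":"number"}}},"grip_force":{"type":"number"}},"required":["rows"]}

```bash
ls; mkdir -p pics
python3 - <<'E'
from plant import sense, read_camera, bot
import cv2
s=sense();print({k:s[k] for k in('t','position','orientation','force','finger_gap')})
for n in("scene","top"):
    c=read_camera(n);cv2.imwrite(f"pics/{n}0.png",c["img"][:,:,::-1]);print(n,c["K"],c["R"],c["t"])
E
```

```text
pics
{'t': 0.0, 'position': array([ 0.13087482, -0.55920277,  0.23037881]), 'orientation': array([[ 2.27783590e-01, -2.85270767e-04,  9.73711741e-01],
       [-9.73709653e-01,  2.02481857e-03,  2.27783695e-01],
       [-2.03656964e-03, -9.99997909e-01,  1.83449543e-04]]), 'force': array([-0.54128263,  0.61012338,  0.65572616]), 'finger_gap': 0.08543156435528554}
scene [[409.19984607   0.         255.84902911]
 [  0.         409.19984607 194.27178162]
 [  0.           0.           1.        ]] [[ 0.81669543 -0.5767274   0.01985156]
 [-0.24294367 -0.3748255  -0.89469784]
 [ 0.52343763  0.72587282 -0.44623054]] [-0.60274221  0.13421235  1.11223899]
top [[480.6716147    0.         248.4291526 ]
 [  0.         480.6716147  190.99345184]
 [  0.           0.           1.        ]] [[ 3.56752403e-02 -9.99363420e-01  1.79400326e-04]
 [-9.76368600e-01 -3.48926583e-02 -2.13276487e-01]
 [ 2.13146979e-01  7.43352909e-03 -9.76991867e-01]] [-0.38781558  0.50104861  1.19002658]
```

View pics/scene0.png

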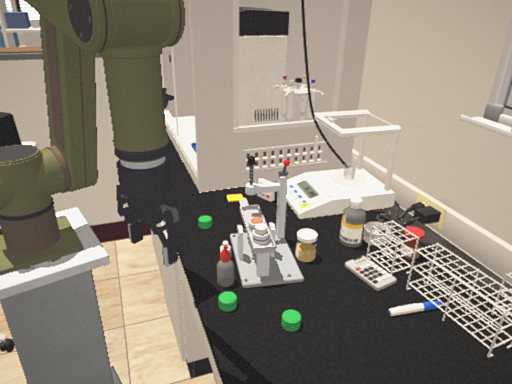

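View pics/top0.png

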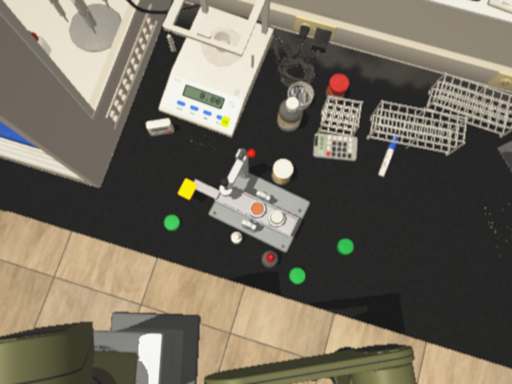

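The top view shows the stand around (258,212), the yellow tab at (188,188), the red ball at (252,154), and the cups at (257,209) and (277,217). I'll enlarge both views.

Run:
```python
import cv2
a=cv2.imread("pics/top0.png")[135:275,165:325];cv2.imwrite("pics/top0c.png",cv2.resize(a,None,fx=5,fy=4.2857*5/4.2857/1.1666*1.1666*0.857,interpolation=cv2.INTER_CUBIC) if 0 else cv2.resize(a,None,fx=4,fy=4,interpolation=cv2.INTER_CUBIC))
a=cv2.imread("pics/scene0.png")[145:295,190:340];cv2.imwrite("pics/scene0c.png",cv2.resize(a,None,fx=4,fy=4,interpolation=cv2.INTER_CUBIC))
```

```text
(no output)
```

View pics/top0c.png

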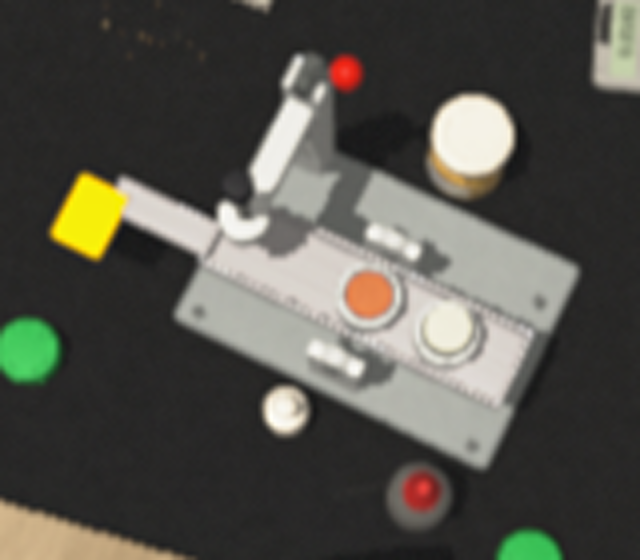

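View pics/scene0c.png

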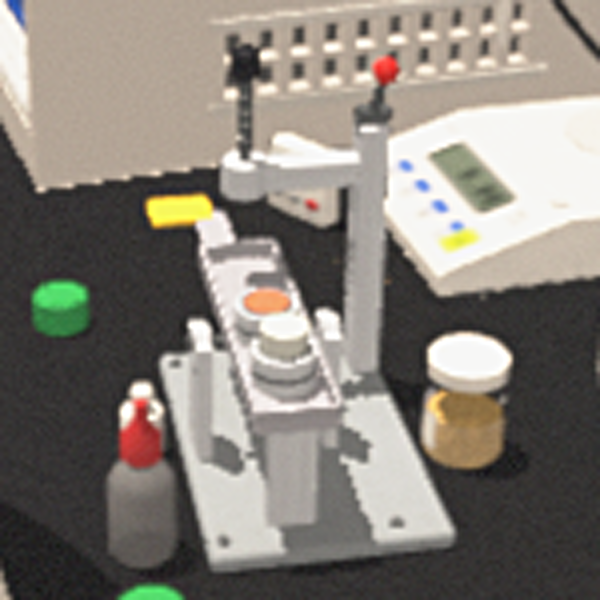

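```bash
cat > h.py <<'E'
import numpy as np, cv2
from plant import sense, read_camera, bot
def proj(c,X):
    p=(c["R"]@np.atleast_2d(X).T).T+c["t"]; q=(c["K"]@p.T).T
    return q[:,:2]/q[:,2:]
def ray(c,uv):
    d=c["R"].T@np.linalg.inv(c["K"])@np.array([uv[0],uv[1],1.]); o=-c["R"].T@c["t"]; return o,d
def atz(c,uv,z):
    o,d=ray(c,uv); return o+d*(z-o[2])/d[2]
def S2W(P,pose):
    x,y,a=pose; P=np.atleast_2d(P); c,s=np.cos(a),np.sin(a)
    return np.c_[x+c*P[:,0]-s*P[:,1], y+s*P[:,0]+c*P[:,1], P[:,2]]
def rep(s=None):
    s=s or sense(); print(round(s["t"],2),np.round(s["position"]*1000,1),np.round(s["force"],1),"gap",round(s["finger_gap"]*1000,1),"j",np.round(s["joints"],2))
E
python3 - <<'E'
from h import *
from scipy.optimize import least_squares
C={n:read_camera(n) for n in("scene","top")}
def f(v):
    k=v[3]
    P={'tab':(-.028,.178,.094),'ball':(.085,.054,.242),'knob':(0,.08,.244-k),'c1':(.097,-.115,.012),'c2':(-.053,-.115,.012),'c3':(-.053,.115,.012)}
    M={'top':dict(tab=(187.2,188.7),ball=(251.1,152.6),knob=(223.6,181.1),c1=(309.6,201.4),c2=(286.4,251.4),c3=(208.6,214.1)),
       'scene':dict(tab=(234.6,197.1),ball=(286.1,162.1),knob=(250.6,160.1),c1=(303.1,278.2),c2=(242.6,284.6),c3=(230.4,233.4))}
    r=[]
    for n in M:
        for q in M[n]: r.append(proj(C[n],S2W([P[q]],v[:3]))[0]-M[n][q])
    return np.array(r)
best=None
for a in np.arange(-3,3.2,.8):
    s=least_squares(lambda v:f(v).ravel(),[.6,0,a,0.0],loss='soft_l1')
    if best is None or s.cost<best.cost:best=s
print(best.x,best.cost);print(f(best.x).round(1))
p=best.x[:3]
for q in [(-.028,.178,.094),(.085,.054,.242),(.085,.106,.242),(0,.08,.254),(0,.08,.1)]:print(q,S2W([q],p).round(3))
print(np.degrees(p[2]))
E
```

```text
[ 0.46063147 -0.38957639 -0.41811921 -0.00100113] 3.2134076503496973
[[-0.3 -0.4]
 [ 0.3  0.4]
 [ 0.2  0. ]
 [ 0.3 -0.5]
 [-0.3  0.3]
 [-1.2 -0.6]
 [-0.3 -0.2]
 [-0.   1.1]
 [ 0.2 -0. ]
 [ 1.1  0. ]
 [-0.1  0.5]
 [-1.5 -0. ]]
(-0.028, 0.178, 0.094) [[ 0.507 -0.216  0.094]]
(0.085, 0.054, 0.242) [[ 0.56  -0.375  0.242]]
(0.085, 0.106, 0.242) [[ 0.581 -0.327  0.242]]
(0, 0.08, 0.254) [[ 0.493 -0.316  0.254]]
(0, 0.08, 0.1) [[ 0.493 -0.316  0.1  ]]
-23.956466092976207
```

The fit is good: residuals are about 1 px and the heights agree. The stand is at (0.461, -0.390), yaw -24°, so the tab is at about (507, -216, 94) mm. I'll close the fingers and approach from the robot's side.

jog_arm(
  rows=[
    [1,0,0,10,0,0,-4.65],
    [1,30,40,0,0,0,-4.65],
    [1,30,40,0,0,0,-4.65],
    [1,30,40,0,0,0,-4.65],
    [1,30,40,0,0,0,-4.65],
    [1,30,40,0,0,0,-4.65],
    [1,30,40,0,0,0,-4.65],
    [1,30,40,0,0,0,-4.65],
  ],
  grip_force=40,
)

```text
t: 1.0
position: [0.338, -0.2816, 0.2392]
orientation: [[-0.442, 0.0, 0.897], [-0.897, -0.001, -0.442], [0.0, -1.0, 0.001]]
force: [0.5, -0.1, 0.2]
finger_gap: 0.0
```

jog_arm(
  rows=[
    [1,33,14,-10,0,0,0],
    [1,33,14,-20,0,0,0],
    [1,33,14,-25,0,0,0],
    [1,33,14,-25,0,0,0],
    [1,33,12,-25,0,0,0],
    [1,0,0,0,0,0,0],
  ],
)

```text
t: 1.6
position: [0.5125, -0.2043, 0.1323]
orientation: [[-0.437, 0.007, 0.899], [-0.899, -0.004, -0.437], [0.001, -1.0, 0.008]]
force: [0.0, -0.5, 0.4]
finger_gap: -0.0003
```

Run:
```python
from h import *
rep()
C={n:read_camera(n) for n in("scene","top")}
o=[]
for n,(u,v) in (("scene",(180,130)),("top",(150,110))):
    a=C[n]["img"][v:v+150,u:u+190,::-1]; o.append(cv2.resize(a,None,fx=2.1*1,fy=2.1,interpolation=cv2.INTER_CUBIC))
cv2.imwrite("pics/a1.png",np.hstack(o))
```

```text
1.6 [ 512.5 -204.3  132.3] [ 0.  -0.5  0.4] gap -0.3 j [-0.46  0.37  1.7  -0.    1.07  1.57]
```

View pics/a1.png

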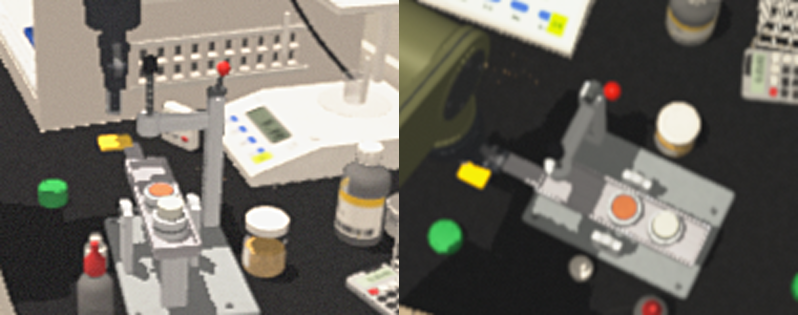

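The fingers are beside and above the tab, overshooting about 12 mm along stand y. I'll correct that and descend.

jog_arm(
  rows=[
    [1,-5,-11,-10,0,0,0],
    [1,0,0,-15,0,0,0],
    [1,0,0,-8,0,0,0],
    [1,0,0,-3,0,0,0],
    [1,0,0,0,0,0,0],
  ],
)

```text
t: 2.2
position: [0.5007, -0.2222, 0.1002]
orientation: [[-0.442, 0.009, 0.897], [-0.897, -0.01, -0.442], [0.005, -1.0, 0.012]]
force: [-0.3, 0.1, -0.3]
finger_gap: 0.0001
```

jog_arm(
  rows=[
    [1,6,7,0,0,0,0],
    [1,0,0,-5,0,0,0],
    [1,0,0,-6,0,0,0],
    [1,0,0,-6,0,0,0],
    [1,0,0,-6,0,0,0],
    [1,0,0,0,0,0,0],
  ],
)

```text
t: 2.8
position: [0.5075, -0.2164, 0.0807]
orientation: [[-0.441, 0.012, 0.898], [-0.898, -0.015, -0.44], [0.008, -1.0, 0.018]]
force: [-1.5, -0.1, 7.3]
finger_gap: -0.0001
```

```bash
cat > look.py <<'E'
import sys
from h import *
rep()
s=sense();d=s["position"][:2]-np.array([.4606,-.3896]);c,q=np.cos(-.4181),np.sin(-.4181)
print("stand",((c*d[0]+q*d[1])*1000).round(1),((-q*d[0]+c*d[1])*1000).round(1))
o=[]
C={n:read_camera(n) for n in("scene","top")}
for n,(u,v) in (("scene",(195,140)),("top",(165,120))):
    a=C[n]["img"][v:v+140,u:u+130,::-1]; o.append(cv2.resize(a,None,fx=3,fy=3,interpolation=cv2.INTER_CUBIC))
cv2.imwrite(f"pics/{sys.argv[1]}.png",np.hstack(o))
E
python3 look.py a2
```

```text
2.8 [ 507.5 -216.4   80.7] [-1.5 -0.1  7.3] gap -0.1 j [-0.47  0.42  1.76 -0.01  0.94  1.56]
stand -27.5 177.3
```

View pics/a2.png

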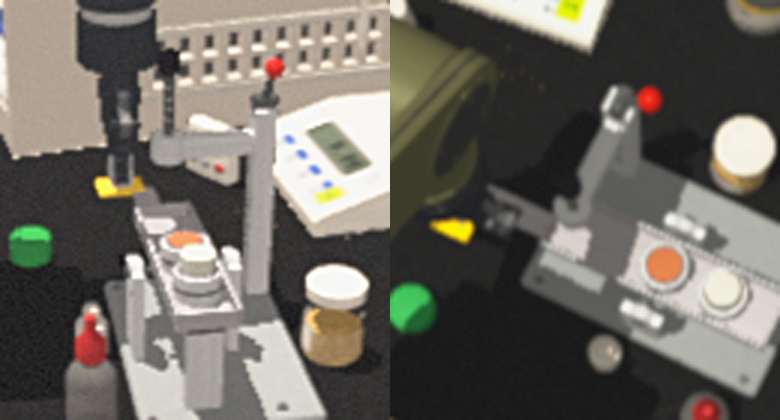

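The fingers are on the tab with 7 N and tipping has begun. Next is the arc down.

jog_arm(
  rows=[
    [1,0,-0.5,-7,0,0,0],
    [1,0,-1,-7,0,0,0],
    [1,-0.5,-1,-7,0,0,0],
    [1,-0.5,-1.5,-7,0,0,0],
    [1,-1,-1.5,-7,0,0,0],
    [1,-1,-2,-7,0,0,0],
    [1,-1,-2,-7,0,0,0],
    [1,-1,-2,-6,0,0,0],
  ],
)

```text
t: 3.7
position: [0.5039, -0.2253, 0.0328]
orientation: [[-0.436, 0.018, 0.9], [-0.9, -0.016, -0.436], [0.007, -1.0, 0.023]]
force: [-1.6, 2.5, 10.0]
finger_gap: -0.0001
```

```bash
python3 look.py a3
```

```text
3.7 [ 503.9 -225.3   32.8] [-1.6  2.5 10. ] gap -0.1 j [-0.49  0.49  1.81 -0.01  0.82  1.53]
stand -27.2 167.8
```

View pics/a3.png

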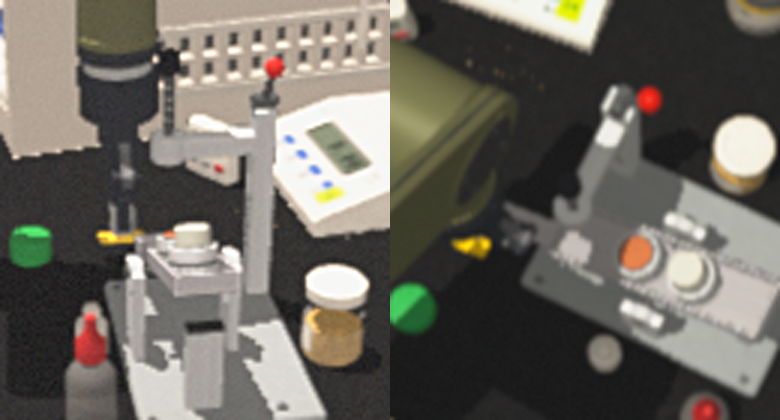

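The cups are sliding. I'll push on to the stop.

jog_arm(
  rows=[
    [1,-1,-1.5,-6,0,0,0],
    [1,-1,-1.5,-5,0,0,0],
    [1,0,-0.5,-3,0,0,0],
    [1,0,0,-2,0,0,0],
    [1,0,0,0,0,0,0],
    [1,0,0,0,0,0,0],
  ],
)

```text
t: 4.4
position: [0.5041, -0.2274, 0.026]
orientation: [[-0.433, 0.024, 0.901], [-0.901, -0.019, -0.433], [0.007, -1.0, 0.03]]
force: [-1.8, 1.6, 8.2]
finger_gap: -0.0002
```

```bash
python3 look.py a4
```

```text
4.4 [ 504.1 -227.4   26. ] [-1.8  1.6  8.2] gap -0.2 j [-0.5   0.5   1.82 -0.01  0.79  1.53]
stand -26.1 165.9
```

View pics/a4.png

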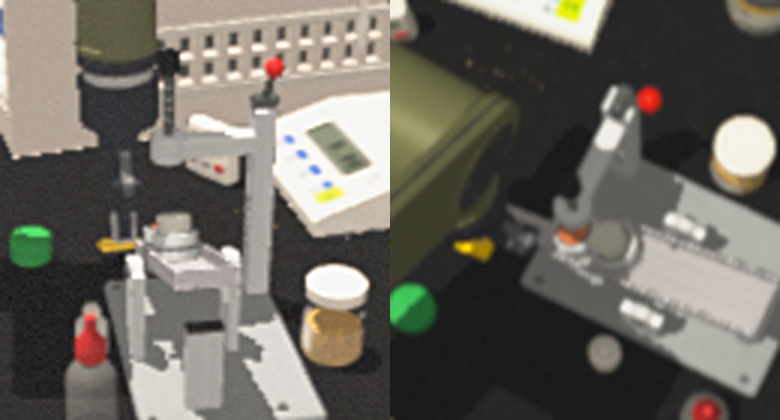

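jog_arm(
  rows=[
    [1,0,-0.5,-5,0,0,0],
    [1,0,0,-5,0,0,0],
    [1,0,0,-2,0,0,0],
    [1,0,0,0,0,0,0],
    [1,0,0,0,0,0,0],
    [1,0,0,0,0,0,0],
  ],
)

```text
t: 5.1
position: [0.5064, -0.2259, 0.0269]
orientation: [[-0.43, 0.033, 0.902], [-0.903, -0.023, -0.429], [0.007, -0.999, 0.04]]
force: [-1.5, 1.4, 8.2]
finger_gap: -0.0002
```

```bash
python3 look.py a5
python3 - <<'E'
from h import *
# predicted projections of gathered cup centres (top of rim z=24) at tilt, for several th
pose=[.46063,-.38958,-.41812]
C=read_camera("scene");T=read_camera("top")
s=sense()
for th in (.38,.42):
  for yy in (80,40):
    for h in (0,24,34):
      y0,z0=yy*1e-3,(2+h)*1e-3
      P=[0,y0*np.cos(th)+z0*np.sin(th),.09-y0*np.sin(th)+z0*np.cos(th)]
      W=S2W([P],pose)
      print(th,yy,h,((proj(C,W)[0]-[195,140])*3).round(0),((proj(T,W)[0]-[165,120])*3+[390,0]).round(0))
E
```

```text
5.1 [ 506.4 -225.9   26.9] [-1.5  1.4  8.2] gap -0.2 j [-0.49  0.49  1.82 -0.01  0.78  1.53]
stand -24.6 168.2
0.38 80 0 [166. 251.] [582. 236.]
0.38 80 24 [164. 225.] [572. 226.]
0.38 80 34 [164. 214.] [567. 222.]
0.38 40 0 [174. 258.] [621. 251.]
0.38 40 24 [172. 230.] [611. 242.]
0.38 40 34 [172. 219.] [607. 237.]
0.42 80 0 [166. 254.] [584. 237.]
0.42 80 24 [164. 228.] [572. 227.]
0.42 80 34 [163. 217.] [567. 223.]
0.42 40 0 [174. 260.] [622. 252.]
0.42 40 24 [172. 232.] [611. 242.]
0.42 40 34 [171. 221.] [606. 238.]
```

View pics/a5.png

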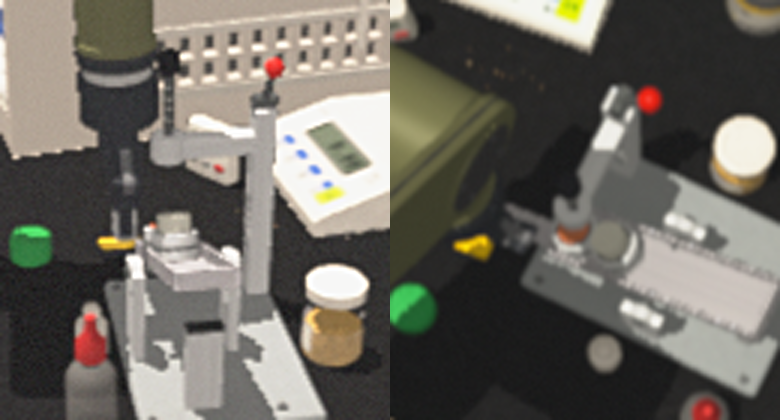

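At the stop: the TCP won't go lower, and the finger edge contact on the tilted tab explains z≈27. The cups' image positions match the gathered prediction within about 3 px. I'll release slowly along the arc.

jog_arm(
  rows=[
    [1,0,1,6,0,0,0],
    [1,0,1,8,0,0,0],
    [1,0,1,8,0,0,0],
    [1,0,1,8,0,0,0],
    [1,0,1,8,0,0,0],
    [1,0,1,8,0,0,0],
    [1,0,0,8,0,0,0],
    [1,0,0,8,0,0,0],
  ],
)

```text
t: 6.1
position: [0.5097, -0.2182, 0.0949]
orientation: [[-0.429, 0.039, 0.903], [-0.903, -0.024, -0.428], [0.004, -0.999, 0.045]]
force: [0.9, 0.8, 0.1]
finger_gap: 0.0002
```

jog_arm(
  rows=[
    [1,0,0,10,0,0,0],
    [1,0,0,15,1.0,1.5,0],
    [1,0,0,30,0.3,0.4,0],
    [1,0,0,45,0,0,0],
    [1,0,0,45,0,0,0],
    [1,0,0,40,0,0,0],
    [1,0,0,0,0,0,0],
  ],
)

```text
t: 6.8
position: [0.5019, -0.2194, 0.286]
orientation: [[-0.43, -0.01, 0.903], [-0.903, -0.0, -0.43], [0.004, -1.0, -0.009]]
force: [0.3, -0.3, 0.7]
finger_gap: 0.0001
```

```bash
python3 look.py a6
python3 - <<'E'
from h import *
pose=[.46063,-.38958,-.41812]
C=read_camera("scene");T=read_camera("top")
for yy in (80,40):
    for h in (0,24,34):
      W=S2W([[0,yy*1e-3,.092+h*1e-3]],pose)
      print(yy,h,((proj(C,W)[0]-[195,140])*3).round(0),((proj(T,W)[0]-[165,120])*3+[390,0]).round(0))
W=S2W([[-.028,.178,.094]],pose);print(((proj(C,W)[0]-[195,140])*3).round(0),((proj(T,W)[0]-[165,120])*3+[390,0]).round(0))
print(sense()["orientation"])
E
```

```text
6.8 [ 501.9 -219.4  286. ] [ 0.3 -0.3  0.7] gap 0.1 j [-0.49  0.24  1.47 -0.    1.45  1.53]
stand -31.3 172.3
80 0 [165. 219.] [576. 226.]
80 24 [165. 196.] [574. 220.]
80 34 [166. 186.] [574. 218.]
40 0 [173. 242.] [619. 247.]
40 24 [174. 217.] [618. 241.]
40 34 [174. 207.] [618. 239.]
[118. 171.] [456. 205.]
[[-0.42974221 -0.02192056  0.9026855 ]
 [-0.90294633  0.00700998 -0.42969615]
 [ 0.00309137 -0.99973514 -0.02280558]]
```

View pics/a6.png

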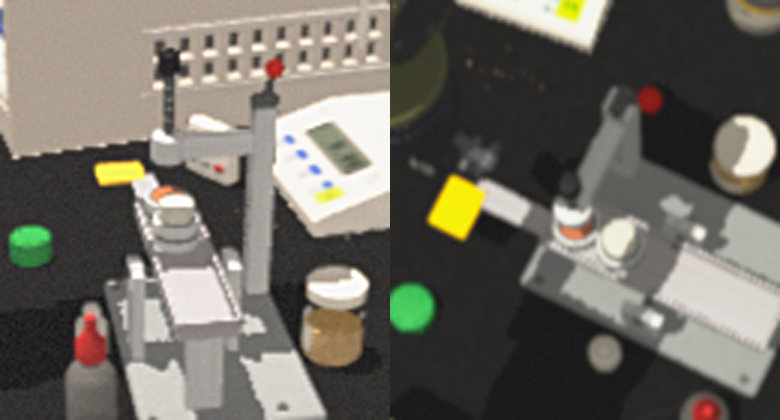

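The cups are gathered at the predicted pixels (rear pellet at about (618,240) in the top crop), and the trough is level, with the tab back at (456,205). Next I'll move over the knob at about (493, -316).

jog_arm(
  rows=[
    [1,-1,-24,0,-0.4,-0.8,0],
    [1,-3,-24,0,0,0,0],
    [1,-3,-24,0,0,0,0],
    [1,-2,-20,0,0,0,0],
    [1,0,0,0,0,0,0],
    [1,0,0,0,0,0,0],
  ],
)

```text
t: 7.6
position: [0.4815, -0.3072, 0.2639]
orientation: [[-0.429, -0.032, 0.903], [-0.904, 0.016, -0.428], [-0.001, -0.999, -0.035]]
force: [0.1, 0.1, 0.4]
finger_gap: 0.0004
```

```bash
python3 look.py a7;python3 -c "
from h import *
print(sense()['orientation'].round(3))"
```

```text
7.6 [ 481.5 -307.2  263.9] [0.1 0.1 0.4] gap 0.4 j [-0.64  0.3   1.44 -0.01  1.44  1.38]
stand -14.3 83.8
[[-0.428 -0.031  0.903]
 [-0.904  0.015 -0.427]
 [-0.    -0.999 -0.034]]
```

View pics/a7.png

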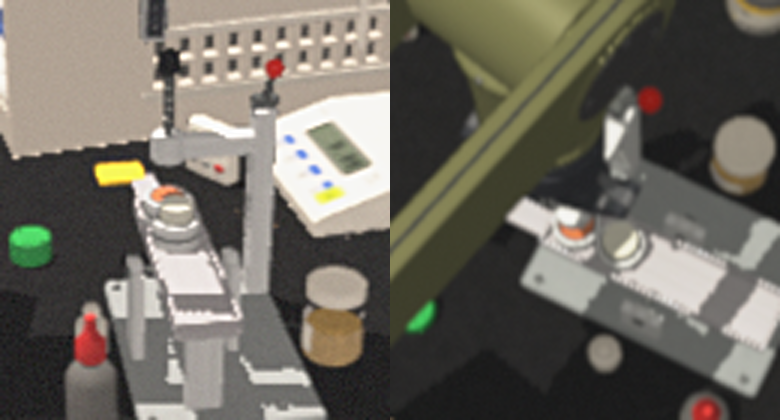

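jog_arm(
  rows=[
    [1,5,-4,4,-0.9,-1.8,0],
    [1,4,-3,2,0,0,0],
    [1,0,0,0,0,0,0],
    [1,0,0,0,0,0,0],
  ],
)

```text
t: 8.1
position: [0.492, -0.3117, 0.2711]
orientation: [[-0.425, 0.003, 0.905], [-0.905, -0.001, -0.425], [-0.0, -1.0, 0.004]]
force: [0.9, 0.2, -0.3]
finger_gap: 0.0
```

```bash
python3 look.py a8;python3 -c "
from h import *
print(sense()['orientation'].round(3))"
```

```text
8.1 [ 492.  -311.7  271.1] [ 0.9  0.2 -0.3] gap 0.0 j [-0.64  0.29  1.43  0.    1.42  1.37]
stand -2.9 83.9
[[-0.425  0.003  0.905]
 [-0.905 -0.001 -0.425]
 [-0.    -1.     0.003]]
```

View pics/a8.png

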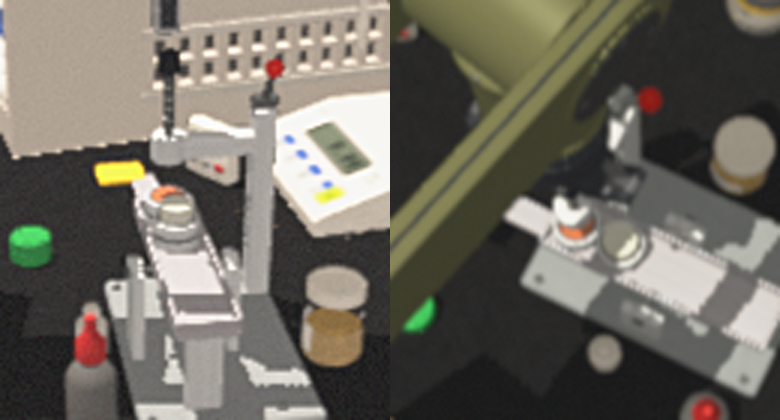

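jog_arm(
  rows=[
    [1,1,-4,-4,0,0,0],
    [1,0,-1,-4,0,0,0],
    [1,0,0,0,0,0,0],
  ],
)

```text
t: 8.5
position: [0.4931, -0.3171, 0.2624]
orientation: [[-0.425, 0.003, 0.905], [-0.905, -0.001, -0.425], [-0.0, -1.0, 0.004]]
force: [-1.2, -0.3, -0.5]
finger_gap: -0.0002
```

Run:
```python
from h import *
rep()
C=read_camera("scene");T=read_camera("top")
a,b=(190+267/4-.4,145+301/4-.4),(165+368/4-.4,135+294/4-.4)
o1,d1=ray(C,a);o2,d2=ray(T,b)
s=np.linalg.lstsq(np.c_[d1,-d2],o2-o1,rcond=None)[0]
print(o1+d1*s[0],o2+d2*s[1])
a,b=(190+283/4-.4,145+335/4-.4),(165+448/4-.4,135+326/4-.4)
```

```text
8.5 [ 493.1 -317.1  262.4] [-1.2 -0.3 -0.5] gap -0.2 j [-0.64  0.3   1.44  0.    1.4   1.37]
[ 0.45973041 -0.39216526  0.11853336] [ 0.4586988  -0.39155561  0.11833912]
```

Triangulation puts the front pellet's top at about 118.5 mm, so contact should come at a slide of about 31 mm (TCP z ≈ 223). I'll lower with force watch.

jog_arm(
  rows=[
    [1,0,0,-3,0,0,0],
    [1,0,0,-3,0,0,0],
    [1,0,0,-3,0,0,0],
    [1,0,0,-3,0,0,0],
    [1,0,0,-2,0,0,0],
  ],
)

```text
t: 9.1
position: [0.4935, -0.3174, 0.2483]
orientation: [[-0.425, 0.005, 0.905], [-0.905, -0.002, -0.425], [0.0, -1.0, 0.005]]
force: [-0.1, 0.4, 1.6]
finger_gap: 0.0
```

jog_arm(
  rows=[
    [1,0,0,-2,0,0,0],
    [1,0,0,-2,0,0,0],
    [1,0,0,-2,0,0,0],
  ],
)

```text
t: 9.4
position: [0.4935, -0.3174, 0.2421]
orientation: [[-0.425, 0.005, 0.905], [-0.905, -0.003, -0.425], [0.0, -1.0, 0.006]]
force: [-0.6, -0.3, 2.2]
finger_gap: -0.0003
```

jog_arm(
  rows=[
    [1,0,0,-1.5,0,0,0],
    [1,0,0,-1.5,0,0,0],
  ],
)

```text
t: 9.6
position: [0.4935, -0.3174, 0.2388]
orientation: [[-0.425, 0.005, 0.905], [-0.905, -0.003, -0.425], [0.0, -1.0, 0.006]]
force: [-0.2, 0.5, 1.6]
finger_gap: 0.0001
```

jog_arm(
  rows=[
    [1,0,0,-1.5,0,0,0],
    [1,0,0,-1.5,0,0,0],
  ],
)

```text
t: 9.8
position: [0.4935, -0.3174, 0.2356]
orientation: [[-0.425, 0.005, 0.905], [-0.905, -0.003, -0.425], [0.0, -1.0, 0.006]]
force: [0.2, 1.2, 1.1]
finger_gap: -0.0
```

jog_arm(
  rows=[
    [1,0,0,-1.5,0,0,0],
    [1,0,0,-1.5,0,0,0],
  ],
)

```text
t: 10.0
position: [0.4935, -0.3174, 0.2323]
orientation: [[-0.425, 0.005, 0.905], [-0.905, -0.003, -0.425], [0.0, -1.0, 0.006]]
force: [-0.3, 0.6, 2.1]
finger_gap: -0.0002
```

```bash
python3 look.py a9
```

```text
10.0 [ 493.5 -317.4  232.3] [-0.3  0.6  2.1] gap -0.2 j [-0.64  0.32  1.48  0.    1.33  1.37]
stand 0.7 79.3
```

View pics/a9.png

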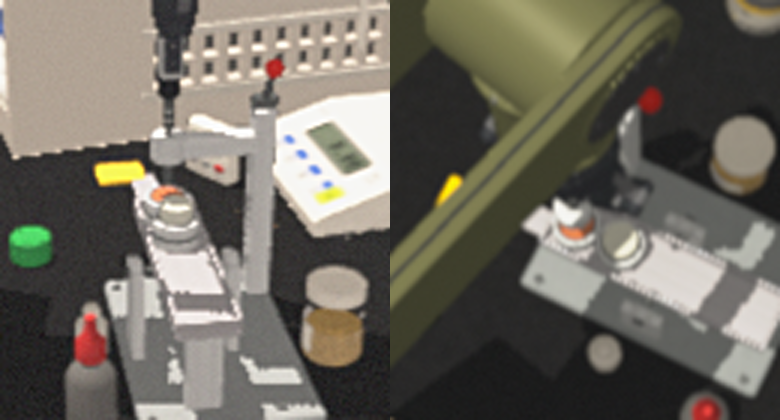

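jog_arm(
  rows=[
    [1,0,0,-1,0,0,0],
  ],
)

```text
t: 10.2
position: [0.4935, -0.3174, 0.2312]
orientation: [[-0.425, 0.005, 0.905], [-0.905, -0.003, -0.425], [0.0, -1.0, 0.006]]
force: [0.6, -0.0, 0.4]
finger_gap: 0.0001
```

jog_arm(
  rows=[
    [1,0,0,-1,0,0,0],
  ],
)

```text
t: 10.3
position: [0.4935, -0.3174, 0.2301]
orientation: [[-0.425, 0.005, 0.905], [-0.905, -0.003, -0.425], [0.0, -1.0, 0.006]]
force: [-0.4, 0.1, 2.1]
finger_gap: 0.0
```

jog_arm(
  rows=[
    [1,0,0,-1,0,0,0],
  ],
)

```text
t: 10.4
position: [0.4935, -0.3174, 0.2291]
orientation: [[-0.425, 0.005, 0.905], [-0.905, -0.003, -0.425], [0.0, -1.0, 0.006]]
force: [-1.0, -0.6, 0.6]
finger_gap: -0.0002
```

jog_arm(
  rows=[
    [1,0,0,-1,0,0,0],
  ],
)

```text
t: 10.5
position: [0.4935, -0.3174, 0.2281]
orientation: [[-0.425, 0.005, 0.905], [-0.905, -0.003, -0.425], [0.0, -1.0, 0.006]]
force: [0.3, -0.5, 1.7]
finger_gap: 0.0001
```

jog_arm(
  rows=[
    [1,0,0,-0.8,0,0,0],
  ],
)

```text
t: 10.6
position: [0.4935, -0.3174, 0.2272]
orientation: [[-0.425, 0.005, 0.905], [-0.905, -0.003, -0.425], [0.0, -1.0, 0.006]]
force: [0.8, -0.4, 0.5]
finger_gap: 0.0
```

jog_arm(
  rows=[
    [1,0,0,-0.8,0,0,0],
  ],
)

```text
t: 10.7
position: [0.4935, -0.3174, 0.2263]
orientation: [[-0.425, 0.005, 0.905], [-0.905, -0.003, -0.425], [0.0, -1.0, 0.006]]
force: [-0.4, 0.6, 1.0]
finger_gap: 0.0001
```

```bash
cat > zoom.py <<'E'
import sys
from h import *
rep()
C=read_camera("scene")["img"]
a=C[190:225,230:280,::-1]
cv2.imwrite(f"pics/{sys.argv[1]}.png",cv2.resize(a,None,fx=14,fy=14,interpolation=cv2.INTER_CUBIC))
E
python3 zoom.py z1
```

```text
10.7 [ 493.5 -317.4  226.3] [-0.4  0.6  1. ] gap 0.1 j [-0.64  0.32  1.49  0.    1.32  1.37]
```

View pics/z1.png

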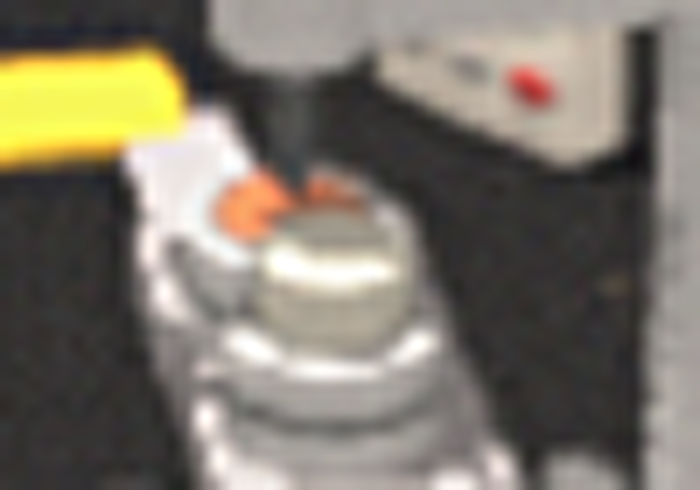

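The rod tip at about (295,195) is near the pellet face. The force is only friction so far, so I'll continue in finer steps.

jog_arm(
  rows=[
    [1,0,0,-0.6,0,0,0],
  ],
)

```text
t: 10.85
position: [0.4935, -0.3174, 0.2256]
orientation: [[-0.425, 0.005, 0.905], [-0.905, -0.003, -0.425], [0.0, -1.0, 0.006]]
force: [-0.6, -0.1, 1.5]
finger_gap: 0.0001
```

jog_arm(
  rows=[
    [1,0,0,-0.6,0,0,0],
  ],
)

```text
t: 10.95
position: [0.4935, -0.3174, 0.225]
orientation: [[-0.425, 0.005, 0.905], [-0.905, -0.003, -0.425], [0.0, -1.0, 0.006]]
force: [0.1, -1.0, 1.8]
finger_gap: -0.0003
```

jog_arm(
  rows=[
    [1,0,0,-0.6,0,0,0],
  ],
)

```text
t: 11.05
position: [0.4935, -0.3174, 0.2243]
orientation: [[-0.425, 0.005, 0.905], [-0.905, -0.003, -0.425], [0.0, -1.0, 0.006]]
force: [0.6, 0.0, 0.1]
finger_gap: 0.0002
```

jog_arm(
  rows=[
    [1,0,0,-0.6,0,0,0],
  ],
)

```text
t: 11.15
position: [0.4935, -0.3174, 0.2237]
orientation: [[-0.425, 0.005, 0.905], [-0.905, -0.003, -0.425], [0.0, -1.0, 0.006]]
force: [-0.6, 0.3, 1.7]
finger_gap: 0.0001
```

jog_arm(
  rows=[
    [1,0,0,-0.5,0,0,0],
  ],
)

```text
t: 11.25
position: [0.4935, -0.3174, 0.2231]
orientation: [[-0.425, 0.005, 0.905], [-0.905, -0.003, -0.425], [0.0, -1.0, 0.006]]
force: [0.2, -0.4, 0.8]
finger_gap: -0.0002
```

jog_arm(
  rows=[
    [1,0,0,-0.5,0,0,0],
  ],
)

```text
t: 11.35
position: [0.4935, -0.3174, 0.2226]
orientation: [[-0.425, 0.005, 0.905], [-0.905, -0.003, -0.425], [0.0, -1.0, 0.006]]
force: [0.1, -0.6, 0.7]
finger_gap: 0.0001
```

jog_arm(
  rows=[
    [1,0,0,-0.5,0,0,0],
  ],
)

```text
t: 11.45
position: [0.4935, -0.3174, 0.222]
orientation: [[-0.425, 0.005, 0.905], [-0.905, -0.003, -0.425], [0.0, -1.0, 0.006]]
force: [-0.6, 0.5, 1.6]
finger_gap: 0.0002
```

```bash
python3 zoom.py z2
```

```text
11.45 [ 493.5 -317.4  222. ] [-0.6  0.5  1.6] gap 0.2 j [-0.64  0.33  1.5   0.    1.31  1.37]
```

View pics/z2.png

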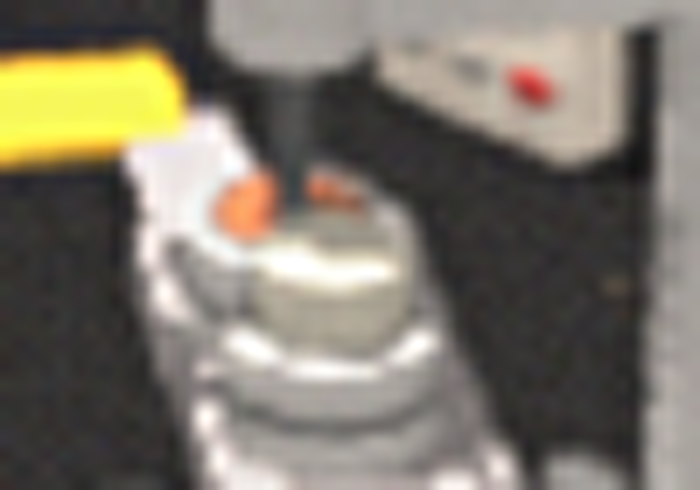

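jog_arm(
  rows=[
    [1,0,0,-0.4,0,0,0],
  ],
)

```text
t: 11.6
position: [0.4935, -0.3174, 0.2218]
orientation: [[-0.425, 0.005, 0.905], [-0.905, -0.003, -0.425], [0.0, -1.0, 0.006]]
force: [-1.1, 0.7, 4.6]
finger_gap: -0.0003
```

jog_arm(
  rows=[
    [1,0,0,-0.4,0,0,0],
  ],
)

```text
t: 11.7
position: [0.4935, -0.3174, 0.2218]
orientation: [[-0.425, 0.005, 0.905], [-0.905, -0.003, -0.425], [0.0, -1.0, 0.006]]
force: [-0.7, 0.3, 6.1]
finger_gap: 0.0
```

jog_arm(
  rows=[
    [1,0,0,-0.4,0,0,0],
  ],
)

```text
t: 11.8
position: [0.4935, -0.3174, 0.2218]
orientation: [[-0.425, 0.006, 0.905], [-0.905, -0.003, -0.425], [0.0, -1.0, 0.006]]
force: [-1.5, 1.4, 4.1]
finger_gap: 0.0001
```

Contact: z stalls at 221.8 while the force steps to 4–6 N, well under the 12 N tipping force. I'll lift off straight up.

jog_arm(
  rows=[
    [1,0,0,3,0,0,0],
    [1,0,0,10,0,0,0],
    [1,0,0,20,0,0,0],
    [1,0,0,25,0,0,0],
    [1,0,0,25,0,0,0],
    [1,0,0,0,0,0,0],
    [1,0,0,0,0,0,0],
  ],
)

```text
t: 12.5
position: [0.4929, -0.3169, 0.3075]
orientation: [[-0.425, 0.004, 0.905], [-0.905, -0.001, -0.425], [-0.0, -1.0, 0.004]]
force: [-0.9, 0.3, -0.5]
finger_gap: -0.0001
```

```bash
python3 look.py b1;python3 zoom.py z3; python3 -c "
from h import *
print(sense()['orientation'].round(3))"
```

```text
12.5 [ 492.9 -316.9  307.5] [-0.9  0.3 -0.5] gap -0.1 j [-0.64  0.27  1.36  0.    1.5   1.37]
stand 0.0 79.6
12.6 [ 492.8 -316.8  307. ] [ 0.8 -0.1 -0.3] gap -0.2 j [-0.64  0.27  1.36  0.    1.5   1.37]
[[-0.425  0.002  0.905]
 [-0.905 -0.    -0.425]
 [-0.001 -1.     0.002]]
```

View pics/b1.png

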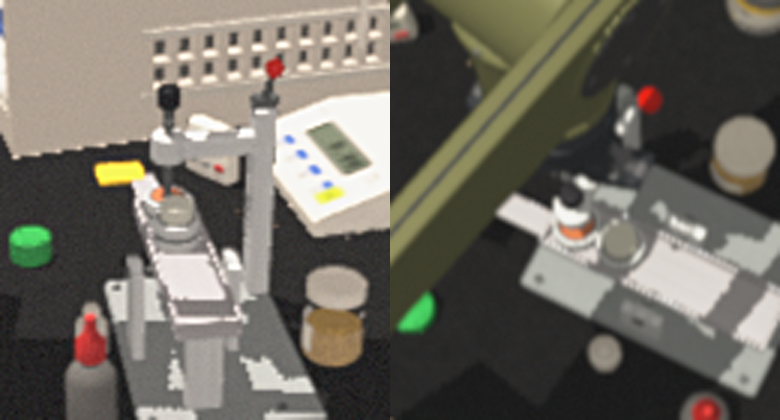

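View pics/z3.png

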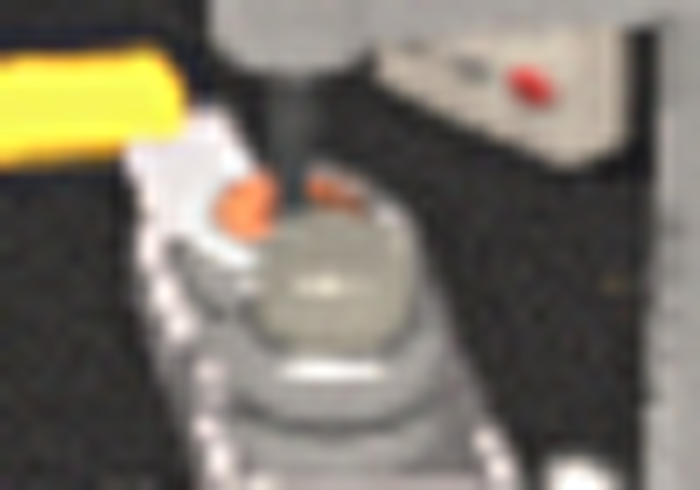

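The probe stayed on the pellet, with the knob lowered to (168,97), and the trough is level. Next I'll go to the -y side of the clamp ball, passing above it.

jog_arm(
  rows=[
    [1,13,-20,2,0,0,0],
    [1,13,-20,2,0,0,0],
    [1,13,-20,2,0,0,0],
    [1,13,-20,2,0,0,0],
    [1,0,0,0,0,0,0],
    [1,0,0,0,0,0,0],
  ],
)

```text
t: 13.25
position: [0.5426, -0.3958, 0.306]
orientation: [[-0.424, -0.01, 0.906], [-0.906, 0.01, -0.424], [-0.005, -1.0, -0.014]]
force: [-0.1, 0.2, -0.2]
finger_gap: 0.0001
```

```bash
python3 look.py b2; python3 -c "
from h import *
print(sense()['orientation'].round(3))"
```

```text
13.25 [ 542.6 -395.8  306. ] [-0.1  0.2 -0.2] gap 0.1 j [-0.69  0.41  1.16  0.    1.59  1.31]
stand 77.4 27.6
[[-0.424 -0.01   0.906]
 [-0.906  0.01  -0.424]
 [-0.005 -1.    -0.013]]
```

View pics/b2.png

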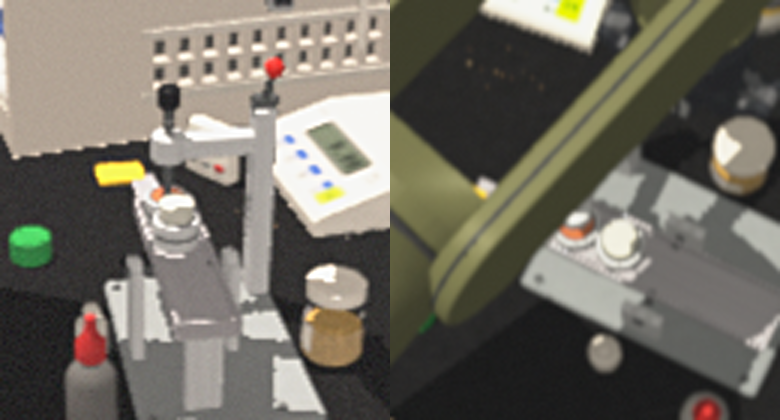

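jog_arm(
  rows=[
    [1,3,-12,0,-0.5,-0.5,0],
    [1,0,0,-20,0,0,0],
    [1,0,0,-20,0,0,0],
    [1,0,0,-15,0,0,0],
    [1,0,0,-8,0,0,0],
    [1,0,0,0,0,0,0],
  ],
)

```text
t: 13.95
position: [0.5443, -0.4074, 0.244]
orientation: [[-0.422, 0.003, 0.907], [-0.907, -0.004, -0.422], [0.002, -1.0, 0.004]]
force: [-0.8, 0.1, 0.0]
finger_gap: -0.0
```

```bash
python3 look.py b3
```

```text
13.95 [ 544.3 -407.4  244. ] [-0.8  0.1  0. ] gap -0.0 j [-0.7   0.44  1.25 -0.    1.44  1.3 ]
stand 83.7 17.7
```

View pics/b3.png

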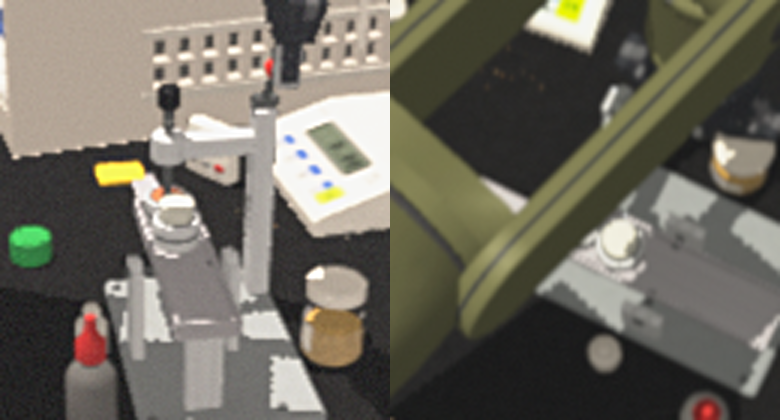

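jog_arm(
  rows=[
    [1,0,0,-9,0,0,0],
    [1,2.4,5.5,0,0,0,0],
    [1,2.4,5.5,0,0,0,0],
    [1,2.4,5.5,0,0,0,0],
    [1,2.4,5.5,0,0,0,0],
    [1,2.4,5.5,0,0,0,0],
  ],
)

```text
t: 14.65
position: [0.5574, -0.3849, 0.2425]
orientation: [[-0.423, 0.008, 0.906], [-0.906, -0.02, -0.423], [0.015, -1.0, 0.016]]
force: [-7.1, -5.0, 10.2]
finger_gap: 0.0003
```

jog_arm(
  rows=[
    [1,2.4,5.5,0,0,0,0],
    [1,2.4,5.5,0,0,0,0],
    [1,2.4,5.5,0,0,0,0],
    [1,2.4,5.5,0,0,0,0],
  ],
)

```text
t: 15.05
position: [0.5654, -0.3666, 0.2496]
orientation: [[-0.424, 0.008, 0.906], [-0.905, -0.035, -0.424], [0.028, -0.999, 0.022]]
force: [-2.6, -1.2, 3.6]
finger_gap: 0.0
```

```bash
python3 look.py b4
```

```text
15.05 [ 565.4 -366.6  249.6] [-2.6 -1.2  3.6] gap 0.0 j [-0.63  0.42  1.28 -0.02  1.42  1.39]
stand 86.5 63.6
```

View pics/b4.png

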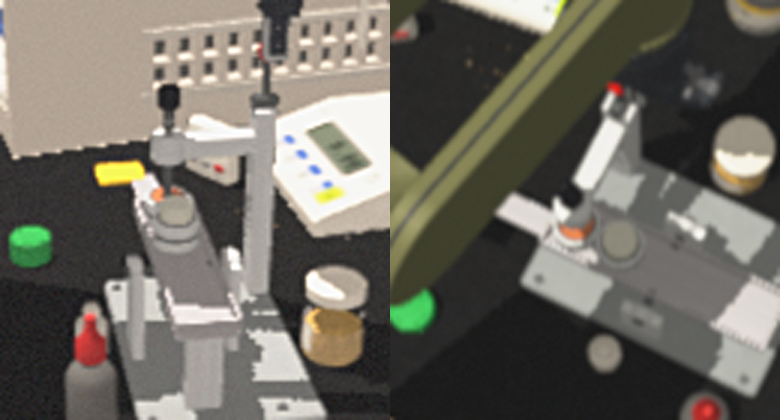

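The tip rode up a little on the ball, to z≈250. The lever is about upright. I'll back off slightly, lower, straighten, and continue.

jog_arm(
  rows=[
    [1,-2.4,-5.5,0,1,0.2,0],
    [1,0,0,-8,1,0.2,0],
    [1,0,0,-7,0,0,0],
    [1,0,0,0,0,0,0],
  ],
)

```text
t: 15.55
position: [0.5651, -0.3695, 0.2312]
orientation: [[-0.422, 0.002, 0.907], [-0.907, 0.008, -0.422], [-0.008, -1.0, -0.001]]
force: [-0.1, -0.6, -0.1]
finger_gap: -0.0002
```

```bash
python3 look.py b5
```

```text
15.55 [ 565.1 -369.5  231.2] [-0.1 -0.6 -0.1] gap -0.2 j [-0.65  0.45  1.28  0.01  1.42  1.36]
stand 87.3 60.8
```

View pics/b5.png

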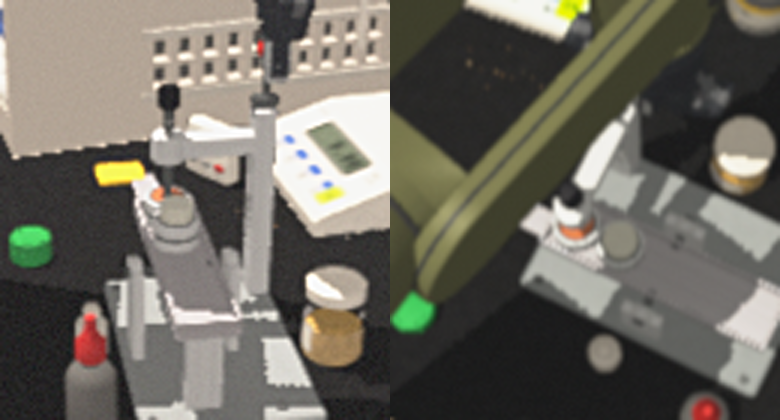

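jog_arm(
  rows=[
    [1,2.4,5.5,0,0,0,0],
    [1,2.4,5.5,0,0,0,0],
    [1,2,4.5,0,0,0,0],
    [1,1.6,3.7,0,0,0,0],
  ],
)

```text
t: 16.05
position: [0.5732, -0.3503, 0.231]
orientation: [[-0.423, 0.001, 0.906], [-0.906, 0.006, -0.423], [-0.005, -1.0, -0.002]]
force: [-1.3, -2.9, -2.4]
finger_gap: 0.0003
```

```bash
python3 look.py b6
```

```text
16.05 [ 573.2 -350.3  231. ] [-1.3 -2.9 -2.4] gap 0.3 j [-0.61  0.44  1.29  0.01  1.41  1.39]
stand 86.9 81.6
```

View pics/b6.png

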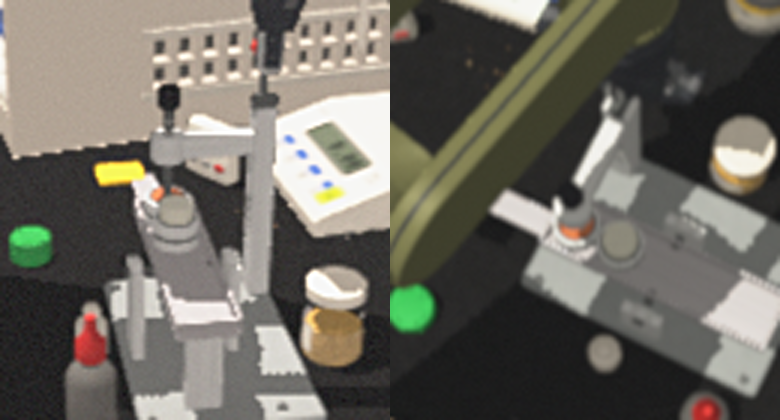

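jog_arm(
  rows=[
    [1,1.2,2.7,0,0,0,0],
    [1,1.2,2.7,0,0,0,0],
  ],
)

```text
t: 16.35
position: [0.5748, -0.3461, 0.2311]
orientation: [[-0.422, -0.001, 0.906], [-0.906, 0.002, -0.422], [-0.001, -1.0, -0.002]]
force: [-5.0, -9.7, -1.3]
finger_gap: -0.0005
```

jog_arm(
  rows=[
    [1,1.2,2.7,0,0,0,0],
    [1,1.2,2.7,0,0,0,0],
  ],
)

```text
t: 16.55
position: [0.5747, -0.3462, 0.2313]
orientation: [[-0.424, -0.006, 0.906], [-0.906, -0.008, -0.424], [0.01, -1.0, -0.002]]
force: [-4.2, -8.4, -2.6]
finger_gap: -0.0002
```

The lever is at its stop: motion has stalled at about 10 N. I'll retreat back, then up and away.

jog_arm(
  rows=[
    [1,-3,-7,0,0,0,0],
    [1,-4,-9,0,0,0,0],
    [1,-4,-9,0,0,0,0],
    [1,0,0,25,0,0,0],
    [1,0,0,40,0,0,0],
    [1,0,0,40,0,0,0],
    [1,0,0,0,0,0,0],
  ],
)

```text
t: 17.25
position: [0.5624, -0.3711, 0.339]
orientation: [[-0.424, -0.005, 0.906], [-0.906, -0.0, -0.424], [0.002, -1.0, -0.004]]
force: [0.9, -1.2, 0.1]
finger_gap: -0.0001
```

jog_arm(
  rows=[
    [1,-20,-40,10,0,0,0],
    [1,-20,-40,10,0,0,0],
    [1,-20,-40,10,0,0,0],
    [1,-20,-40,0,0,0,0],
    [1,-20,-40,0,0,0,0],
    [1,0,0,0,0,0,0],
    [1,0,0,0,0,0,0],
  ],
)

```text
t: 17.95
position: [0.4588, -0.5772, 0.3705]
orientation: [[-0.42, 0.003, 0.908], [-0.908, 0.002, -0.42], [-0.003, -1.0, 0.002]]
force: [0.5, -0.5, -0.1]
finger_gap: 0.0003
```

```bash
python3 look.py b7
python3 - <<'E'
from h import *
pose=[.46063,-.38958,-.41812]
C=read_camera("scene");T=read_camera("top")
for P in [(.085,.106,.242),(.085,.103,.244),(0,.08,.222-.0),(-.028,.178,.094),(0,.04,.092+.034)]:
    W=S2W([P],pose);print(P,((proj(C,W)[0]-[195,140])*3).round(0),((proj(T,W)[0]-[165,120])*3+[390,0]).round(0))
E
```

```text
17.95 [ 458.8 -577.2  370.5] [ 0.5 -0.5 -0.1] gap 0.3 j [-0.96  0.49  0.87  0.    1.78  1.05]
stand 74.5 -172.2
(0.085, 0.106, 0.242) [258.  47.] [587.  70.]
(0.085, 0.103, 0.244) [259.  46.] [590.  71.]
(0, 0.08, 0.222) [167.  86.] [568. 191.]
(-0.028, 0.178, 0.094) [118. 171.] [456. 205.]
(0, 0.04, 0.126) [174. 207.] [618. 239.]
```

View pics/b7.png

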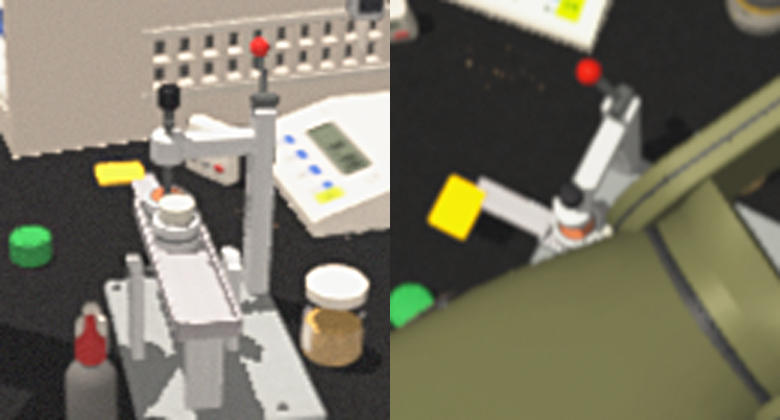

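The ball is at (260,47) in the scene crop and (588,71) in the top crop, matching fully over. The probe is lowered, the trough is level, the cups are gathered, and the jar, dropper and weight are unmoved. Handing in.

```bash
python3 -c "
from plant import bot
print(bot.job_done())"
```

```text
the job is handed in; nothing more can be done
None
```

The job is done in the order asked and handed in at about 18 s. No verdict came back.

- **Trough and cups:** I pushed the tab down to its stop and both cups slid to the gauge end. I then let the trough rise back slowly. In both cameras the rear cup is within about 3 px of its gathered position. The front cup sits behind it and agrees by eye. The tab is back at its level position.
- **Probe:** I pushed the knob down in small steps until it stalled with TCP z at 221.8 mm, a slide of about 32 mm. The force rose from about 1.5 N of friction to 4–6 N, below the 12 N that would tip the trough. I then lifted off, and the probe stayed. The stall puts the pellet top at about 118 mm, and the cameras had given 118.5 mm.
- **Clamp:** I swung the lever until it stalled at about 10 N. The ball is within about 2 px of its fully-over position. On the first push the fingertip rode up on the ball, pressing with up to about 13 N, so I backed off, lowered it and finished the swing.
- **Bystanders:** the jar, dropper and weight look unmoved in the last scene picture. In the last top view the arm hid the stand's far half, so those three and the rear cup were checked there only from the scene camera.

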